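# Lock a sample cell under its retaining bar

## Robot

A 7-joint arm with a two-finger parallel gripper is mounted at the origin on the work surface. World frame = base frame: x ahead of the robot, y to its left, z up, the work surface at z = 0. Lengths are in m, angles in degrees, forces in N, time in s.
With the tool pointing down it reaches from about 0.4 to 0.925 m from the base axis. Payload 4.1 kg.
Tool frame: the origin (TCP) lies midway between the tips of the shut fingers; the grasp point (between the pads) lies robot.grip_depth behind it (robot.grip_depth is the distance from the TCP to the grasp point, in m); z points along the fingers, y is the line along which they close (so a half turn about z gives the same grasp; the last joint's range is limited). The gripper opens to 85 mm and grips with 20 to 120 N. Pads are 22 mm wide; open, the fingers measure 114 mm over their backs; the gripper's body (76 mm by 85 mm) begins 54 mm behind the grasp point. The pads swing forward as they close: fully open they stand 13 mm farther back than shut.
Start: joints at [-69.844, 22.827, 2.584, 88.041, -1.071, 69.15, -2.905], TCP at [0.283, 0.585, 0.211] pointing down, gripper open.
Joint ranges: [-161.44, 161.44], [-28.35, 127.94], [-78.24, 83.42], [0, 140.83], [-78.03, 258.03], [13.02, 114.36], [-168.23, 168.23]. Speed limits (degrees/s): [147.25, 147.25, 180, 180, 180, 180, 180].

## Interface

Orientations are given as a 3x3 rotation matrix whose columns are the frame's x, y, z axes.
In Python, from rig import robot gives the robot as it stands.
- The arm moves only by the shell command python3 -m pendant 'ROWS' [FORCE]. ROWS is JSON, one flat list of numbers, 5 for each row, row after row: the closure, from 0 (fully open) to 1 (shut), then the shift along the tool's x, y, z in m, then the turn about the tool's z in degrees. In form: [jaw, x, y, z, roll, jaw, x, y, z, roll, ...]. A call has 1 to 12 rows; each row shifts and turns the commanded pose from where the row before left it, along the tool's axes as they then stand; what a row does not reach is not made up. A row lasts 1/10 s, in which the tool goes at most 50 mm and 8.59 degrees, less where a joint would pass 70% of its speed; a pose out of reach is approached as far as the arm can. A call with a gripper value outside its range is refused whole. The fingers move at their own pace and stop on an object; FORCE is the grip in N (left out, the last holds). Time passes only in rows, so rows that do not move let the fingers close. It gives the time, the measured TCP pose, the force, the opening and the grip force at its end, in the units of the state.
- robot.read_state(): the state, without advancing time (a new reading comes with each control period).
- robot.grab_frame(name): name is "scene" or "top" or "wrist"; returns a dict with "color" (384x512x3 uint8, red, green, blue), "intrinsics" (3x3 intrinsics, pixels), "D" ([k1, k2, p1, p2, k3] as OpenCV has them; the pictures are not rectified), "R" (3x3) and "t" (3): a world point X has camera coordinates R X + t. Camera axes: x right, y down, z forward; pixel columns grow to the right and rows downward; lengths in m; the calibration is good to about 2 mm. A picture is of the moment at which its call begins. There is no depth.
- robot.finish_job(): hands the job in; it is judged then, once.
Trained networks look in a picture, given as the dict that the camera call returned (one of the last four; its "shot" number tells which), for a name from the list of things; names that differ only in an ending like _2 or _b are one class to them, and where a whole thing is asked for, a point or a joint stands for the part that bears it (a point fixed in the world has none). Each returns a list of dicts, best first, with "conf" (0 to 1); they miss things now and then, are a little off and sometimes report something else, mostly with a low value. They report only what shows in the picture. A call takes as long as a camera call. They do not tell look-alikes from the thing itself.
- robot.outline_of(picture, target): "mask" (384x512 bool, what is visible of it) and "location" ([column, row] in pixels, amid what is visible of it).
The state is a dict: "t": time; "q": joint angles; "qvel": joint speeds; "joint_efforts": joint torques, N m; "eef_pos": TCP position; "eef_rot": TCP orientation; "force": force on the tool from outside, world axes, zero at the start; "torque": the same for the moment, N m; "opening": finger opening in m; "finger_force": force on a finger pad.
Only numpy, scipy, OpenCV 4.12 (cv2) and the standard library are available. Lean on these libraries where they do the work, as an engineer would, in place of code of your own. Each camera call takes 0.05 s, during which the arm holds its last target. There are 200 camera calls.

## Task

Take the sample cell from the sloped rack and set it fully home in the round pocket of the specimen holder, black flange down and glass window up. Then lay the retaining bar across the holder's two blue supports, down in both notches and centred over the cell. Lower both parts into place rather than dropping them, and leave the bottles, the jar and the Petri dish where they stand.

Things in the scene. Friction and masses are not known exactly. Their poses are not given: they have to be found in the camera images.
- holder: Specimen holder, fixed: aluminium plate 80 (x) x 190 (y) x 20 high; origin at the centre of its underside. In its top a round pocket, 57 in diameter, 10 deep. Blue supports 44 (x) x 18 (y) at y = -75 and +75, each with a notch open along y: floor 38 above the bench, 22 wide, cheeks upright to 48, then flaring to a top at 60.
- pocket_floor (a point): Centre of the pocket's floor, 10 above the bench; axes as the holder's.
- bar_seat (a point): Midpoint between the two notches at the height of their floors, 38 above the bench; axes as the holder's (y runs from notch to notch).
- bar: Retaining bar, loose, dark steel with red ends, about 0.3 kg: 18 (x) x 190 (y) x 14 (z), long axis = its y, both ways round alike; origin at the centre of its underside. At first it lies across the two posts of the bar rest.
- bar_mid (a point): Centre of the retaining bar (7 above its underside); axes as the bar's.
- rest: Bar rest, fixed, white: base 60 (x) x 150 (y) x 8, two posts 40 (x) x 16 (y) at y = -55 and +55 with black tops 30 above the bench; origin at the centre of its underside. Nothing between the posts above the base.
- rack: Sloped rack, fixed, white, 70 wide (y) and about 75 deep (x), 16 to 47 high: its 80 x 70 face slopes by 20 degrees and looks up and towards its own -x. Two steel pins 6 in diameter, 5 proud of the face, keep the cell from sliding down. Origin at the centre of its underside.
- cell: Sample cell, loose, 0.08 kg: black flange 52 in diameter x 8 (lower edge bevelled 2.5), on it a yellow hub 32 in diameter x 16 with a glass window in its end (total 24). z runs from the flange underside (origin at its centre) to the window. Starts flange down on the rack slope, z tilted 20 degrees. Seated, its hub ends 34 above the bench, 4 below the bar.
- wash_bottle: White wash bottle with red cap and thin spout, 66 in diameter, 193 high with spout, loose; origin at the centre of its underside. Leave it alone.
- amber_bottle: Amber glass bottle with black cap, 60 in diameter, 135 high, loose; origin at the centre of its underside. Leave it alone.
- petri_dish: Closed Petri dish, 90 in diameter, 14 high, loose; origin at the centre of its underside. Leave it alone.
- jar: Small white jar with orange cap, 56 in diameter, 65 high, loose; origin at the centre of its underside. Leave it alone.
There are look-alikes about, which are no part of the job. What is shaped like the holder but purple is not meant. There is more than one size of the cell; the one meant has the size given above.

How it is judged:
By the outcome, as a careful person would: the job done as asked, in the order asked, and still so for the second after the job is handed in, with the robot touching nothing.
It also fails if it takes over 67 s, if anything falls off the work surface, if the arm or the gripper's body presses on something with over 40 N, if the wrist force passes 120 N, or if a joint passes its speed limit or range.

## Working session

There is one attempt and no reset: what is moved stays moved. The work goes in short steps, Python scripts to look and compute and a shell command to move; the robot and the scene stay as the last step left them, time stands still between calls to the robot, and variables do not carry over. Pictures are saved under pics/ and viewed, at most 10 in all, crops included, and the job is handed in when it is done.

```bash
ls; mkdir -p pics; python3 - <<'E'
from rig import robot
import cv2,numpy as np
s=robot.read_state();print(s['t'],s['eef_pos'],np.round(s['eef_rot'],3).tolist(),s['opening'],robot.grip_depth)
for n in("scene","top"):
    f=robot.grab_frame(n);cv2.imwrite(f"pics/{n}0.png",f["color"][:,:,::-1])
    print(n,f["intrinsics"].tolist(),f["D"],(-f["R"].T@f["t"]).round(3),f["R"].round(3).tolist())
    for k in("holder","bar","rest","rack","cell","wash_bottle","amber_bottle","petri_dish","jar"):
        print(k,[(round(d["conf"],2),np.round(d["location"]).tolist(),int(d["mask"].sum())) for d in robot.outline_of(f,k)])
E
```

```text
pics
0.0 [0.28288753 0.58444968 0.21004288] [[-0.9, 0.436, -0.001], [0.436, 0.9, -0.002], [-0.0, -0.002, -1.0]] 0.08531215756092692 0.0187
scene [[371.1338045071384, 0.0, 256.65107707742834], [0.0, 371.1338045071384, 189.6579145517092], [0.0, 0.0, 1.0]] [0.00625283 0.         0.         0.         0.        ] [1.262 0.268 0.479] [[-0.404, 0.915, -0.016], [0.479, 0.196, -0.855], [-0.779, -0.353, -0.518]]
holder [(0.95, [217.0, 276.0], 4598), (0.66, [262.0, 204.0], 2404)]
bar [(0.57, [172.0, 160.0], 337)]
rest [(0.58, [175.0, 172.0], 562)]
rack [(0.74, [414.0, 225.0], 988)]
cell [(0.78, [392.0, 253.0], 192)]
wash_bottle [(0.88, [243.0, 144.0], 1385), (0.66, [264.0, 200.0], 2573)]
amber_bottle [(0.68, [348.0, 166.0], 1163)]
petri_dish [(0.97, [334.0, 267.0], 1554)]
jar [(0.62, [153.0, 219.0], 962)]
top [[350.5307578362176, 0.0, 252.3048283328679], [0.0, 350.5307578362176, 193.1043082120542], [0.0, 0.0, 1.0]] [-0.00052776  0.          0.          0.          0.        ] [ 0.49  -0.001  0.979] [[0.008, -1.0, -0.016], [-0.985, -0.005, -0.17], [0.17, 0.017, -0.985]]
holder [(0.81, [260.0, 129.0], 1818), (0.75, [264.0, 209.0], 2067)]
bar [(0.92, [377.0, 241.0], 639), (0.55, [321.0, 151.0], 338)]
rest [(0.93, [368.0, 236.0], 761)]
rack [(0.98, [151.0, 222.0], 494)]
cell [(0.69, [158.0, 198.0], 147), (0.6, [140.0, 229.0], 284), (0.29, [263.0, 209.0], 2021)]
wash_bottle [(0.56, [316.0, 275.0], 681)]
amber_bottle [(0.76, [206.0, 272.0], 508), (0.29, [324.0, 150.0], 423)]
petri_dish [(0.56, [194.0, 166.0], 768)]
jar [(0.68, [324.0, 154.0], 405)]
```

View pics/scene0.png

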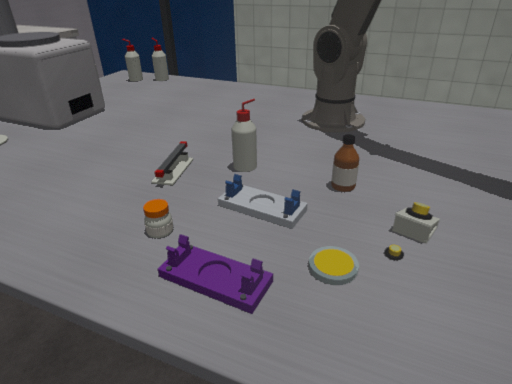

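View pics/top0.png

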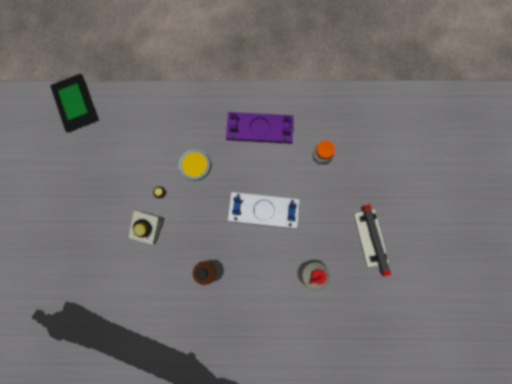

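The scene picture shows:
- The white/aluminium holder with blue supports is at scene (262,204), top (264,209). The purple look-alike is at scene (215,275), top (260,129).
- The cell on the rack is at scene (420,213), top (140,229). A smaller look-alike cell stands on the bench at scene (396,252), top (159,192).
- The bar lies on its rest at top (376,240).

Cell candidates are (140,229) on the rack and (159,192) on the bench. I choose the one on the rack and will check it in a crop. Holder candidates are white (264,209) and purple (260,129). I choose white.

```bash
cat > h.py <<'E'
import numpy as np,cv2
from scipy.optimize import minimize
from rig import robot
def proj(f,P):
    return cv2.projectPoints(np.asarray(P,float).reshape(-1,1,3),cv2.Rodrigues(f["R"])[0],np.asarray(f["t"],float),f["intrinsics"],f["D"])[0].reshape(-1,2)
def ray(f,uv,z):
    n=cv2.undistortPoints(np.array(uv,float).reshape(-1,1,2),f["intrinsics"],f["D"]).reshape(-1,2)
    d=np.c_[n,np.ones(len(n))]@f["R"];c=-f["R"].T@f["t"]
    return c+d*((z-c[2])/d[:,2])[:,None]
def box(sx,sy,z0,z1,x=0,y=0): return np.array([[x+a*sx/2,y+b*sy/2,c] for a in(-1,1) for b in(-1,1) for c in(z0,z1)])/1000
def cyl(r,z0,z1,r1=None):
    a=np.linspace(0,2*np.pi,48,endpoint=False);r1=r1 or r
    return np.r_[np.c_[r*np.cos(a),r*np.sin(a),0*a+z0],np.c_[r1*np.cos(a),r1*np.sin(a),0*a+z1]]/1000
s,c=np.sin(np.radians(20)),np.cos(np.radians(20))
rackw=37.6
M={"holder":[box(80,190,0,20)]+[box(11,18,20,60,x,y) for x in(-16.5,16.5) for y in(-75,75)]+[box(44,18,20,38,0,y) for y in(-75,75)],
"bar":[box(18,190,0,14)],"rest":[box(60,150,0,8)]+[box(40,16,0,30,0,y) for y in(-55,55)],
"rack":[np.array([[x,y,z] for y in(-35,35) for x,z in((-rackw,0),(rackw,0),(-rackw,16),(rackw,43.4))])/1000],
"cell":[cyl(26,0,8),cyl(16,8,24)]}
def yawR(a,tilt=0):
    a,b=np.radians([a,tilt]);c,s=np.cos(a),np.sin(a);cb,sb=np.cos(b),np.sin(b)
    return np.array([[c,-s,0],[s,c,0],[0,0,1.]])@np.array([[cb,0,sb],[0,1,0],[-sb,0,cb]])
def sil(f,parts,x,y,z,R,k=2):
    im=np.zeros((384*k,512*k),np.uint8)
    for p in parts:
        uv=cv2.convexHull((((proj(f,p@R.T+[x,y,z])+.5)*k-.5)).astype(np.float32))
        cv2.fillConvexPoly(im,np.round(uv*16).astype(np.int32),255,cv2.LINE_AA,4)
    return cv2.GaussianBlur(im,(0,0),k*.8)/255.
def fit(views,name,x0,z=0,tilt=0,free=("x","y","a")):
    """views: [(frame,mask)], x0=(x,y,yaw deg)"""
    ms=[cv2.GaussianBlur(cv2.resize(m.astype(np.uint8)*255,None,fx=2,fy=2,interpolation=cv2.INTER_NEAREST),(0,0),1.6)/255. for _,m in views]
    def cost(p):
        a=x0[2]+p[2]*100 if "a" in free else x0[2]
        t=0
        for (f,_),m in zip(views,ms):
            q=sil(f,M[name],p[0],p[1],z,yawR(a,tilt));t+=np.abs(q-m).sum()/m.sum()
        return t/len(views)
    st=np.array([[0,0,0],[.015,0,0],[0,.015,0],[0,0,.12]])+[x0[0],x0[1],0]
    r=None
    for _ in range(2):
        r=minimize(cost,st[0],method="Nelder-Mead",options=dict(initial_simplex=st,xatol=1e-5,fatol=1e-5,maxiter=150))
        st=r.x+np.array([[0,0,0],[.004,0,0],[0,.004,0],[0,0,.03]])
    return r.x[0],r.x[1],x0[2]+100*r.x[2],r.fun
def near(f,name,uv,rad=40):
    d=[d for d in robot.outline_of(f,name) if np.hypot(*(np.array(d["location"])-uv))<rad]
    return d[0]["mask"] if d else None
E
python3 - <<'E'
from h import *
T=robot.grab_frame("top");S=robot.grab_frame("scene")
for n,ut,us,z,a in(("holder",(264,209),(262,204),0,0),("rest",(368,236),(175,172),0,10),("bar",(377,241),(172,160),.03,10),("rack",(145,226),(414,225),0,0)):
    mt,ms=near(T,n,ut),near(S,n,us)
    x0=ray(T,[ut],.02)[0]
    for lab,v in(("T",[(T,mt)]),("S",[(S,ms)]),("TS",[(T,mt),(S,ms)])):
        if any(m is None for _,m in v):print(n,lab,"none");continue
        print(n,lab,x0[:2].round(3),np.round(fit(v,n,(x0[0],x0[1],a),z),4))
for u in((140,229),(159,192),(205,273),(313,275),(324,154),(194,165)):print(u,ray(T,[u],.03)[0].round(3))
c=T["color"][190:260,100:200];cv2.imwrite("pics/crop1.png",cv2.resize(S["color"][190:270,360:460],None,fx=6,fy=6,interpolation=2)[:,:,::-1])
E
```

```text
holder T [ 0.611 -0.016] [ 0.6094 -0.0151 -5.3407  0.0659]
holder S [ 0.611 -0.016] [ 0.6086 -0.0169 -6.0041  0.0637]
holder TS [ 0.611 -0.016] [ 0.6089 -0.0158 -5.5351  0.066 ]
rest T [ 0.539 -0.298] [  0.5358  -0.3096 101.7084   0.6336]
rest S [ 0.539 -0.298] [  0.5335  -0.3112 103.2297   0.4749]
rest TS [ 0.539 -0.298] [  0.5359  -0.3097 102.2421   0.5605]
bar T [ 0.526 -0.321] [ 0.5266 -0.3053  6.674   1.6451]
bar S none
bar TS none
rack T [0.563 0.31 ] [  0.5582   0.3132 -15.8054   0.4836]
rack S [0.563 0.31 ] [  0.5558   0.3107 -11.7476   0.2173]
rack TS [0.563 0.31 ] [  0.5578   0.3126 -15.3006   0.3763]
(140, 229) [0.554 0.32  0.03 ]
(159, 192) [0.656 0.274 0.03 ]
(205, 273) [0.439 0.14  0.03 ]
(313, 275) [ 0.436 -0.145  0.03 ]
(324, 154) [ 0.766 -0.183  0.03 ]
(194, 165) [0.733 0.18  0.03 ]
```

View pics/crop1.png

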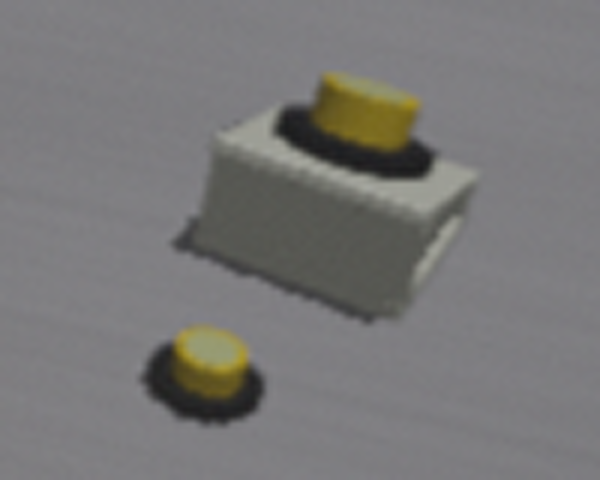

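The crop shows the rack cell at crop (365,130), with a broad flange and a tall hub. The bench one at crop (205,375) is clearly smaller, so the rack cell is the right one. The rack's high side faces the scene camera (+x). I'm moving above it for a wrist view.

```bash
python3 -m pendant '[0,-0.036,-0.012,0,0,0,-0.036,-0.012,0,0,0,-0.036,-0.012,0,0,0,-0.036,-0.012,0,0,0,-0.036,-0.012,0,0,0,-0.036,-0.012,0,0,0,-0.036,-0.012,0,0,0,-0.036,-0.012,0,0,0,-0.036,-0.012,0,0,0,-0.036,-0.012,0,0,0,0,0,0,-5.5,0,0,0,0,-5.5]'
python3 - <<'E'
from h import *
f=robot.grab_frame("wrist");cv2.imwrite("pics/w1.png",f["color"][:,:,::-1])
s=robot.read_state();print(s['eef_pos'],s['eef_rot'].round(3).tolist(),(-f["R"].T@f["t"]).round(3),f["R"].round(3).tolist(),f["intrinsics"][0],f["D"])
for k in("rack","cell"):
    print(k,[(round(d["conf"],2),np.round(d["location"]).tolist(),int(d["mask"].sum())) for d in robot.outline_of(f,k)])
E
```

```text
t: 2.7
eef_pos: [0.5563, 0.3183, 0.2111]
eef_rot: [[-0.967, 0.256, 0.0], [0.256, 0.967, -0.0], [-0.0, -0.0, -1.0]]
force: [-1.0, 0.1, 0.1]
opening: 0.0856
finger_force: 0.0
[0.5555615  0.31939638 0.2110864 ] [[-0.968, 0.252, -0.0], [0.252, 0.968, 0.0], [0.0, 0.0, -1.0]] [0.479 0.338 0.375] [[0.256, 0.967, -0.002], [0.921, -0.243, 0.306], [0.295, -0.08, -0.952]] [300.82357693   0.         252.5233781 ] [-0.03019756  0.          0.          0.          0.        ]
rack [(0.64, [256.0, 184.0], 2597)]
cell [(0.77, [248.0, 237.0], 518), (0.63, [246.0, 168.0], 1603)]
```

View pics/w1.png

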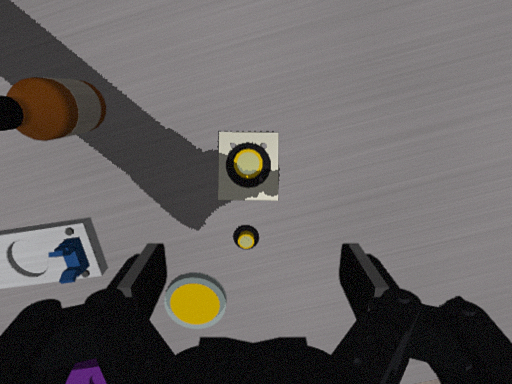

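The wrist picture shows the rack at about (248,166), square to the tool, with the pins on the top (robot) side at row 146. The cell is at (247,164), and the small look-alike is at (245,238). Next I fit the rack yaw and the cell position.

```bash
cat >> h.py <<'E'
def fitxyz(views,name,p0,R):
    ms=[cv2.GaussianBlur(cv2.resize(m.astype(np.uint8)*255,None,fx=2,fy=2,interpolation=cv2.INTER_NEAREST),(0,0),1.6)/255. for _,m in views]
    cost=lambda p:sum(np.abs(sil(f,M[name],*p,R)-m).sum()/m.sum() for (f,_),m in zip(views,ms))/len(views)
    st=np.array(p0)+np.vstack([np.zeros(3),np.eye(3)*.008])
    r=minimize(cost,st[0],method="Nelder-Mead",options=dict(initial_simplex=st,xatol=1e-5,fatol=1e-5,maxiter=200))
    return r.x.round(4),round(r.fun,3)
E
python3 - <<'E'
from h import *
W=robot.grab_frame("wrist");T=robot.grab_frame("top");S=robot.grab_frame("scene")
mw=near(W,"rack",(252,168));mc=near(W,"cell",(247,164),15)
# full rack = rack+cell
m=mw|mc; m=cv2.morphologyEx(m.astype(np.uint8),cv2.MORPH_CLOSE,np.ones((7,7)))>0
for a in(-16,-14):print("rack",np.round(fit([(W,m)],"rack",(.556,.313,a)),4))
cnt=max(cv2.findContours(m.astype(np.uint8),0,2)[0],key=cv2.contourArea);print(cv2.minAreaRect(cnt))
def colour(f,uv,r):  # yellow hub mask fallback
    hsv=cv2.cvtColor(f["color"],cv2.COLOR_RGB2HSV);return None
sc=near(S,"cell",(420,213),15);tc=near(T,"cell",(140,229),15)
print([None if q is None else q.sum() for q in(mc,sc,tc)])
R=yawR(-15,-20)
for lab,v in(("W",[(W,mc)]),("WT",[(W,mc),(T,tc)]),("WS",[(W,mc),(S,sc)]),("WST",[(W,mc),(S,sc),(T,tc)])):
    if all(q is not None for _,q in v):print(lab,fitxyz(v,"cell",(.555,.318,.03),R))
mine=robot.read_state();print(mine['eef_pos'])
E
```

```text
rack [  0.5593   0.311  -14.8676   0.0291]
rack [  0.5593   0.3111 -14.9369   0.029 ]
((246.0, 167.5), (69.0, 60.0), 90.0)
[np.int64(1612), None, np.int64(294)]
W (array([0.5587, 0.3111, 0.0263]), np.float64(0.022))
WT (array([0.5564, 0.3123, 0.035 ]), np.float64(0.074))
[0.55481299 0.32047169 0.21117648]
```

```bash
python3 -m pendant '[0,0,-0.007,0.02,0,0,0,0,0.025,0,0,0,0,0.025,0,0,0,0,0.025,0,0,0,0,0.015,0,0,0,0,0,0]' 30
python3 - <<'E'
from h import *
R=yawR(-15,-20)
for i in range(3):
    W=robot.grab_frame("wrist");s=robot.read_state();p=s['eef_pos'];print(p.round(4),s['eef_rot'][:,1].round(3))
u=proj(W,[[.558,.3114,.035]])[0]
mc=near(W,"cell",u,25);print(u,mc.sum() if mc is not None else [(d["location"],d["conf"]) for d in robot.outline_of(W,"cell")])
if mc is not None:print(fitxyz([(W,mc)],"cell",(.558,.3114,.03),R))
cv2.imwrite("pics/w2.png",W["color"][:,:,::-1])
E
```

```text
t: 3.8
eef_pos: [0.5515, 0.3127, 0.0988]
eef_rot: [[-0.967, 0.256, -0.004], [0.256, 0.967, -0.003], [0.003, -0.004, -1.0]]
force: [-0.4, -1.1, -1.0]
opening: 0.0855
finger_force: 0.0
[0.5527 0.3134 0.1005] [ 0.256  0.967 -0.001]
[0.5537 0.3138 0.1018] [0.256 0.967 0.001]
[0.5542 0.3141 0.1025] [0.256 0.967 0.002]
[251.69786696 200.13745566] 3263
(array([0.5593, 0.3114, 0.0277]), np.float64(0.016))
```

View pics/w2.png

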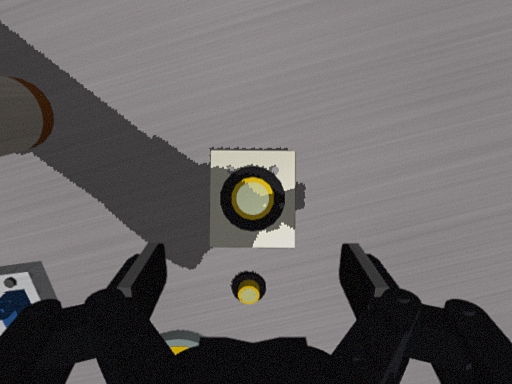

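The wrist picture shows the cell at (252,198), centred between the pads (mid column 253). I go down and close.

```bash
python3 -m pendant '[0,0,-0.001,0.02,0,0,0,0,0.02,0,0,0,0,0.014,0,0,0,0,0.006,0,0,0,0,0,0,0.5,0,0,0,0,0.5,0,0,0,0,0.5,0,0,0,0,0.5,0,0,0,0]' 25
python3 -m pendant '[0.75,0,0,0,0,0.75,0,0,0,0,0.75,0,0,0,0,0.75,0,0,0,0,0.75,0,0,0,0]' 25
```

```text
t: 4.9
eef_pos: [0.5532, 0.3127, 0.0417]
eef_rot: [[-0.967, 0.256, 0.001], [0.256, 0.967, 0.001], [-0.001, 0.001, -1.0]]
force: [-0.2, -0.3, -0.3]
opening: 0.0428
finger_force: 0.0
t: 5.4
eef_pos: [0.5529, 0.3125, 0.0411]
eef_rot: [[-0.967, 0.256, 0.0], [0.256, 0.967, 0.0], [-0.0, 0.0, -1.0]]
force: [-0.1, 1.1, -0.2]
opening: 0.0214
finger_force: 0.0
```

```bash
python3 - <<'E'
from h import *
W=robot.grab_frame("wrist");S=robot.grab_frame("scene")
a=W["color"][100:384,130:380];b=cv2.resize(S["color"][150:270,360:500],None,fx=2.4,fy=2.4)
a=cv2.resize(a,None,fx=1.5,fy=1.5);h=min(a.shape[0],400)
o=np.zeros((430,720,3),np.uint8);o[:a.shape[0],:a.shape[1]]=a[:430];o[:b.shape[0],380:380+b.shape[1]]=b[:430]
cv2.imwrite("pics/g1.png",o[:,:,::-1]);s=robot.read_state();print(s['opening'],s['finger_force'],s['eef_pos'])
mc=near(W,"cell",(252,230),60)
if mc is not None: print(mc.sum(),fitxyz([(W,mc)],"cell",(.558,.3114,.03),yawR(-15,-20)))
E
```

```text
0.021552563026106863 0.0 [0.55290669 0.31254172 0.04110081]
4546 (array([0.559 , 0.3116, 0.0282]), np.float64(0.266))
```

View pics/g1.png

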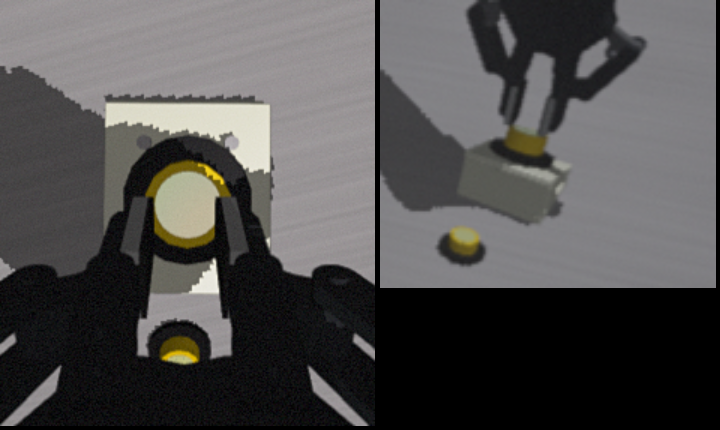

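The wrist crop shows the pads at crop (140,230) and (230,230), with a gap narrower than the hub. They closed just above the hub's end, so the real tips are higher than I assumed. I reopen and go lower, watching the force.

```bash
python3 -m pendant '[0.42,0,0,0,0,0.42,0,0,0,0,0.42,0,0,0,0,0.42,0,0,0,0,0.42,0,0,0.002,0,0.42,0,0,0.002,0,0.42,0,0,0,0]'
python3 - <<'E'
from h import *
W=robot.grab_frame("wrist");s=robot.read_state();print(s['opening'],s['force'],s['eef_pos'])
p=s['eef_pos'];R=s['eef_rot']
for z in(-.012,-.006,0):print(z,proj(W,[p+R@[x,y*s['opening']/2,z] for x in(-.011,.011) for y in(-1,1)]).round().tolist())
for z in(.0,.0511):print('hubtop',proj(W,[[.551,.3138,.0511]]).round())
cv2.imwrite("pics/g2.png",cv2.resize(W["color"][140:340,150:350],None,fx=3,fy=3,interpolation=2)[:,:,::-1])
E
```

```text
t: 6.25
eef_pos: [0.5526, 0.3124, 0.0367]
eef_rot: [[-0.967, 0.256, -0.001], [0.256, 0.967, -0.0], [0.001, -0.001, -1.0]]
force: [0.1, 0.1, -0.0]
opening: 0.0496
finger_force: 0.0
0.04920531079248039 [ 0.18995532  0.17350476 -0.15827636] [0.55269682 0.31243035 0.03681749]
-0.012 [[211.0, 258.0], [296.0, 258.0], [209.0, 222.0], [298.0, 223.0]]
-0.006 [[212.0, 252.0], [295.0, 252.0], [210.0, 218.0], [297.0, 218.0]]
0 [[213.0, 247.0], [294.0, 247.0], [212.0, 214.0], [295.0, 214.0]]
hubtop [[255. 239.]]
hubtop [[255. 239.]]
```

View pics/g2.png

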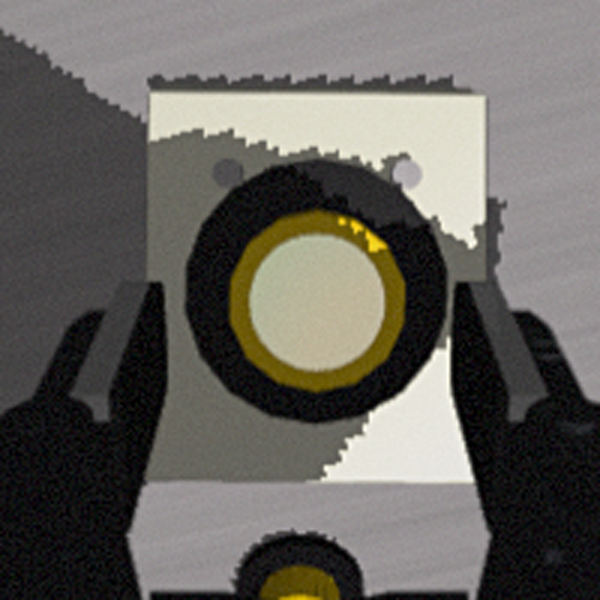

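The pad tips at crop (163,283) and (455,283) project well above the nominal TCP, by about 25 mm. I go on down in small steps with force checks.

```bash
python3 -m pendant '[0.42,0,0,0.003,0,0.42,0,0,0.003,0,0.42,0,0,0.002,0,0.42,0,0,0,0]' | grep -E "pos|force|open"
python3 - <<'E'
from h import *
from scipy.optimize import least_squares
W=robot.grab_frame("wrist");s=robot.read_state();p=s['eef_pos'];R=s['eef_rot']
print(s['opening'],s['force'].round(1),p)
S=robot.grab_frame("scene")
for z in(-.03,-.02,-.01,0):print(z,[proj(f,[p+R@[x,y*s['opening']/2,z] for x in(.011,-.011) for y in(-1,1)]).round().tolist() for f in (W,S)])
print(proj(S,[[.551,.3138,.0511],[.559,.3116,.0282]]))
a=cv2.resize(W["color"][180:320,170:340],None,fx=2.3,fy=2.3,interpolation=2);b=cv2.resize(S["color"][170:250,380:460],None,fx=4,fy=4,interpolation=2)
o=np.zeros((330,720,3),np.uint8);o[:a.shape[0],:a.shape[1]]=a;o[:320,395:715]=b
cv2.imwrite("pics/g3.png",o[:,:,::-1])
E
```

```text
eef_pos: [0.5526, 0.3124, 0.0286]
force: [-0.7, 0.4, 0.4]
opening: 0.0493
finger_force: 0.0
0.049241042276227866 [-0.2 -0.  -0.2] [0.55273154 0.31246295 0.02882999]
-0.03 [[[204.0, 238.0], [304.0, 238.0], [206.0, 276.0], [301.0, 276.0]], [[411.0, 197.0], [436.0, 205.0], [407.0, 202.0], [432.0, 210.0]]]
-0.02 [[[207.0, 229.0], [301.0, 229.0], [209.0, 265.0], [299.0, 265.0]], [[410.0, 201.0], [434.0, 209.0], [406.0, 206.0], [431.0, 214.0]]]
-0.01 [[[209.0, 221.0], [298.0, 221.0], [211.0, 256.0], [296.0, 256.0]], [[409.0, 205.0], [433.0, 213.0], [405.0, 210.0], [430.0, 218.0]]]
0 [[[212.0, 214.0], [295.0, 214.0], [213.0, 247.0], [294.0, 248.0]], [[408.0, 209.0], [432.0, 217.0], [404.0, 214.0], [429.0, 222.0]]]
[[421.14220651 206.35380485]
 [417.40192112 217.36585361]]
```

View pics/g3.png

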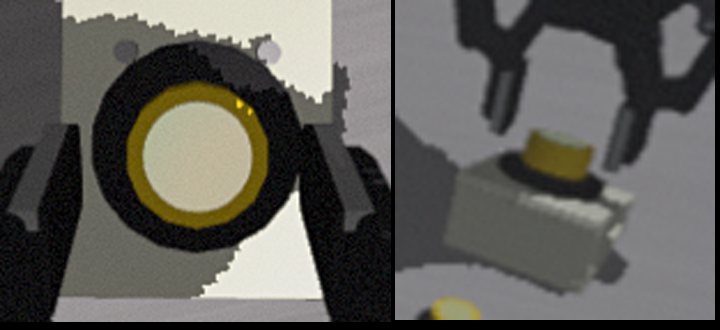

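The tips sit about 26 mm above the TCP (scene px (405,203) and (435,212)). I go 8 mm lower and close.

```bash
python3 -m pendant '[0.42,0,0,0.003,0,0.42,0,0,0.003,0,0.42,0,0,0.002,0,0.42,0,0,0,0,0.55,0,0,0,0,0.55,0,0,0,0,0.75,0,0,0,0,0.75,0,0,0,0,0.75,0,0,0,0,0.75,0,0,0,0,0.75,0,0,0,0]' 25
python3 -m pendant '[0.75,0,0,0,0,0.75,0,0,0,0]' 25
```

```text
t: 7.9
eef_pos: [0.5532, 0.3132, 0.0216]
eef_rot: [[-0.967, 0.256, 0.001], [0.256, 0.967, 0.001], [-0.0, 0.001, -1.0]]
force: [-0.6, 1.3, 4.1]
opening: 0.0308
finger_force: 27.2
t: 8.1
eef_pos: [0.5532, 0.3132, 0.0216]
eef_rot: [[-0.967, 0.256, 0.001], [0.256, 0.967, 0.001], [-0.0, 0.001, -1.0]]
force: [-0.6, 1.6, 5.2]
opening: 0.0308
finger_force: 27.4
```

Gripped: opening 30.8 mm, 27 N. I lift and travel towards the holder.

```bash
python3 -m pendant '[0.75,0,0,-0.01,0,0.75,0,0,-0.02,0,0.75,0,0,-0.03,0,0.75,0,0,-0.03,0,0.75,0,0,-0.03,0,0.75,0,0,-0.02,0,0.75,-0.01,-0.022,0,0,0.75,-0.014,-0.03,0,0,0.75,-0.014,-0.03,0,0,0.75,-0.014,-0.03,0,0]' | grep -E "pos|force|open"
python3 -m pendant '[0.75,-0.014,-0.03,0,0,0.75,-0.014,-0.03,0,0,0.75,-0.014,-0.03,0,0,0.75,-0.014,-0.03,0,0,0.75,-0.014,-0.03,0,0,0.75,-0.01,-0.022,0,0,0.75,-0.008,-0.015,0,0,0.75,0,0,0,0,0.75,0,0,0,0,0.75,0,0,0,0]' | grep -E "pos|force|open"
python3 - <<'E'
from h import *
W=robot.grab_frame("wrist");s=robot.read_state();print(s['eef_pos'],s['opening'],s['finger_force'])
for d in robot.outline_of(W,"holder"):print(d["conf"],d["location"],d["mask"].sum())
for d in robot.outline_of(W,"cell"):print(d["conf"],d["location"],d["mask"].sum())
cv2.imwrite("pics/w3.png",W["color"][:,:,::-1])
E
```

```text
eef_pos: [0.5739, 0.1884, 0.1606]
force: [0.3, 0.5, -1.6]
opening: 0.0309
finger_force: 26.7
eef_pos: [0.6112, -0.0105, 0.1608]
force: [0.2, 0.1, -1.3]
opening: 0.0306
finger_force: 26.7
[ 0.61131455 -0.01039809  0.16086696] 0.030331201283560573 26.698165128473192
0.95 [267.6, 327.2] 1899
0.68 [247.2, 168.8] 13982
0.91 [250.2, 246.9] 5631
0.38 [3.5, 238.2] 308
```

View pics/w3.png

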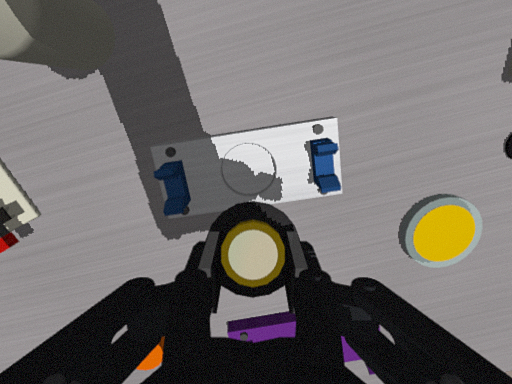

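The wrist picture shows the holder pocket centred near (249,168), between the blue supports at (175,188) and (325,165). The cell is held at (250,248), still tilted. Next I measure both precisely.

```bash
python3 - <<'E'
from h import *
W=robot.grab_frame("wrist");s=robot.read_state();p=s['eef_pos'];R=s['eef_rot'];print(p,R[:,1])
mh=near(W,"holder",(247,169),30);mc=near(W,"cell",(250,247),20)
ign=np.zeros((384,512),np.uint8);ign[195:,190:320]=1;ign|=cv2.dilate(mc.astype(np.uint8),np.ones((9,9)))
k=cv2.resize(1-ign,None,fx=2,fy=2,interpolation=0).astype(float)
m=cv2.GaussianBlur(cv2.resize(mh.astype(np.uint8)*255,None,fx=2,fy=2,interpolation=0),(0,0),1.6)/255
c=lambda q:(np.abs(sil(W,M["holder"],q[0],q[1],0,yawR(q[2]*100))-m)*k).sum()/m.sum()
st=np.array([.609,-.0158,-.055])+np.vstack([np.zeros(3),np.eye(3)*[.008,.008,.03]])
r=minimize(c,st[0],method="Nelder-Mead",options=dict(initial_simplex=st,xatol=1e-5,fatol=1e-5));print("holder",r.x.round(4),r.fun)
# pocket rim: maximise gradient along projected circle z=.02
g=cv2.GaussianBlur(cv2.cvtColor(W["color"],cv2.COLOR_RGB2GRAY),(0,0),1).astype(np.float32)
G=np.hypot(cv2.Sobel(g,5,1,0),cv2.Sobel(g,5,0,1));G=np.minimum(G,60)
C=cyl(28.5,20,20)[:48]
best=max(((cv2.remap(G,proj(W,C+[x,y,0]).astype(np.float32).reshape(-1,1,2),None,1)[proj(W,C+[x,y,0])[:,1]<198].mean(),x,y) for x in np.arange(.595,.625,.0005) for y in np.arange(-.03,0,.0005)))
print("rim",best)
# cell in hand: x,y,z,tilt
mm=cv2.GaussianBlur(cv2.resize(mc.astype(np.uint8)*255,None,fx=2,fy=2,interpolation=0),(0,0),1.6)/255
kk=np.zeros_like(mm);kk[:,:]=1;kk[2*245:,:2*222]=0;kk[2*245:,2*285:]=0
c2=lambda q:(np.abs(sil(W,M["cell"],*q[:3],yawR(-15,q[3]*1000))-mm)*kk).sum()/mm.sum()
q0=np.array([p[0]+.004,p[1],p[2]+.01,-.02])
st=q0+np.vstack([np.zeros(4),np.eye(4)*[.006,.006,.006,.008]])
for _ in range(2):
    r=minimize(c2,st[0],method="Nelder-Mead",options=dict(initial_simplex=st,xatol=1e-5,fatol=1e-5));st=r.x+np.vstack([np.zeros(4),np.eye(4)*.004])
print("cell",r.x.round(4),r.fun,"rel",(r.x[:3]-p).round(4))
E
```

```text
[ 0.61157586 -0.0110698   0.1610514 ] [2.54033744e-01 9.67195300e-01 3.30159444e-04]
holder [ 0.6084 -0.0147 -0.0594] 0.015315373338528181
rim (np.float32(49.527912), np.float64(0.6089999999999984), np.float64(-0.015499999999999986))
cell [ 0.6161 -0.0126  0.1713 -0.0097] 0.09979168231396406 rel [ 0.0045 -0.0016  0.0103]
```

```bash
python3 -m pendant '[0.75,0.002,-0.005,0.01,0,0.75,0,0,0.03,0,0.75,0,0,0.03,0,0.75,0,0,0.03,0,0.75,0,0,0.02,0,0.75,0,0,0.01,0,0.75,0,0,0.005,0,0.75,0,0,0,0,0.75,0,0,0,0]' | grep -E "pos|force|open"
python3 -m pendant '[0.75,0,0,0.002,0,0.75,0,0,0.002,0,0.75,0,0,0.002,0,0.75,0,0,0.002,0,0.75,0,0,0,0]' | grep -E "pos|force|open"
python3 - <<'E'
from h import *
W=robot.grab_frame("wrist");S=robot.grab_frame("scene");s=robot.read_state();print(s['eef_pos'],s['force'],s['torque'])
u=proj(S,[[.609,-.0155,.03]])[0].astype(int);print(u)
a=cv2.resize(W["color"][160:340,160:340],None,fx=2,fy=2,interpolation=2);b=cv2.resize(S["color"][u[1]-50:u[1]+40,u[0]-45:u[0]+45],None,fx=4,fy=4,interpolation=2)
cv2.imwrite("pics/p1.png",np.hstack([a,b])[:,:,::-1])
E
```

```text
eef_pos: [0.6095, -0.0168, 0.0271]
force: [0.9, -0.3, -0.2]
opening: 0.0306
finger_force: 26.7
eef_pos: [0.6082, -0.0166, 0.0178]
force: [-0.1, 0.1, -2.2]
opening: 0.0308
finger_force: 26.7
[ 0.60850081 -0.01663366  0.01801562] [ 0.52710218  0.16745917 -0.42049059] [-0.00743898  0.02430593 -0.01947145]
[261 196]
```

View pics/p1.png

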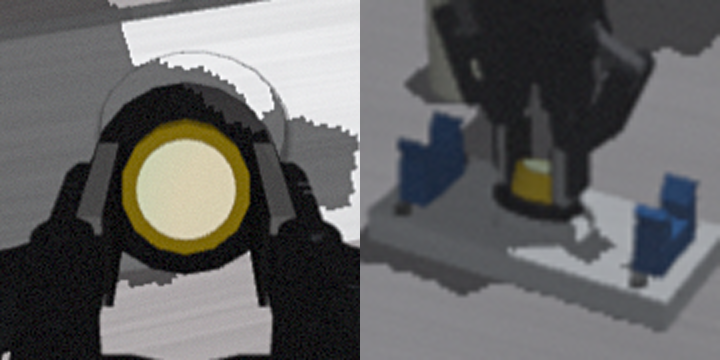

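The crop shows the flange still above the pocket: flange centre column about 187, pocket about 193, so roughly 1.5 mm off in tool y. I correct that and lower gently.

```bash
python3 -m pendant '[0.75,0,0.0013,0,0,0.75,0,0,0.002,0,0.75,0,0,0.002,0,0.75,0,0,0.001,0,0.75,0,0,0.001,0,0.75,0,0,0,0]' | grep -E "pos|force|open"
python3 -m pendant '[0.75,0,0,0.001,0,0.75,0,0,0.001,0,0.75,0,0,0,0]' | grep -E "pos|force|open"
python3 -m pendant '[0.75,0,0,0.001,0,0.75,0,0,0.001,0,0.75,0,0,0,0]' | grep -E "pos|force|open"
```

```text
eef_pos: [0.6087, -0.0154, 0.0119]
force: [-0.2, -0.5, -0.8]
opening: 0.0313
finger_force: 26.7
eef_pos: [0.6088, -0.0154, 0.01]
force: [0.2, 0.2, -1.1]
opening: 0.0308
finger_force: 26.7
eef_pos: [0.6087, -0.0154, 0.0079]
force: [-0.3, -0.1, -1.3]
opening: 0.0309
finger_force: 26.7
```

```bash
python3 -m pendant '[0.75,0,0,0.001,0,0.75,0,0,0.001,0,0.75,0,0,0,0]' | grep -E "pos|force|open"
python3 -m pendant '[0.75,0,0,0.001,0,0.75,0,0,0.001,0,0.75,0,0,0,0]' | grep -E "pos|force|open"
python3 - <<'E'
from h import *
W=robot.grab_frame("wrist");S=robot.grab_frame("scene");s=robot.read_state();print(s['eef_pos'],s['force'],s['torque'])
u=proj(S,[[.609,-.0155,.03]])[0].astype(int)
a=cv2.resize(W["color"][160:340,160:340],None,fx=2,fy=2,interpolation=2);b=cv2.resize(S["color"][u[1]-50:u[1]+40,u[0]-45:u[0]+45],None,fx=4,fy=4,interpolation=2)
cv2.imwrite("pics/p2.png",np.hstack([a,b])[:,:,::-1])
E
```

```text
eef_pos: [0.6092, -0.0154, 0.0064]
force: [0.4, 0.2, 0.6]
opening: 0.031
finger_force: 26.5
eef_pos: [0.6102, -0.0157, 0.0054]
force: [-0.3, -1.3, 6.2]
opening: 0.0306
finger_force: 26.1
[ 0.61018864 -0.01566493  0.00539562] [ 0.22218493 -0.16846954  6.14754071] [-0.0771179   0.20375703 -0.01338038]
```

View pics/p2.png

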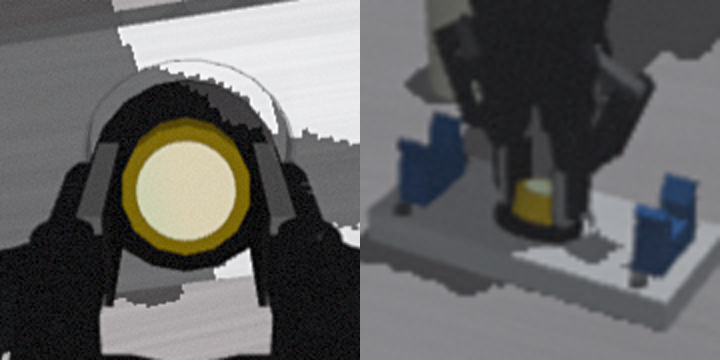

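I have already viewed 11 pictures, one more than the allowed 10, so I'll view no more and work from numbers only. The last crop showed the cell in the pocket area, still tilted, with the window centre at (186,190). Next I fit its tilt and height numerically.

```bash
cat > cellfit.py <<'E'
from h import *
def cellpose(W,c0,roi,q0,verbose=True):
    hsv=cv2.cvtColor(W["color"],cv2.COLOR_RGB2HSV).astype(int);y0,y1,x0,x1=roi
    box_=np.zeros((384,512),bool);box_[y0:y1,x0:x1]=1
    yel=(hsv[...,0]>15)&(hsv[...,0]<35)&(hsv[...,1]>150)&(hsv[...,2]>60)&box_
    cnt=max(cv2.findContours(yel.astype(np.uint8),0,1)[0],key=cv2.contourArea)
    hub=np.zeros((384,512),np.uint8);cv2.drawContours(hub,[cnt],-1,1,-1)
    win=cv2.morphologyEx((hub.astype(bool)&~yel).astype(np.uint8),2,np.ones((3,3)))
    def pts(m):
        c=max(cv2.findContours(m,0,1)[0],key=cv2.contourArea);return cv2.fitEllipse(c)
    e=pts(win)
    up=lambda m:cv2.GaussianBlur(cv2.resize(m*255,None,fx=2,fy=2,interpolation=0),(0,0),1.6)/255
    H,N=up(hub),up(win)
    hubp=[cyl(16,8,24)]
    def cost(q):
        R=yawR(q[4]*1000,q[3]*1000);wp=[cyl(abs(q[5]),24,24)]
        M_=lambda p:sil(W,p,*q[:3],R)
        return np.abs(M_(hubp)-H).sum()/H.sum()+np.abs(M_([w*[1,1,1] for w in wp])-N).sum()/N.sum()
    # yaw fixed direction of tilt = q0[4]; radius in mm/… scaled
    def c2(v): return cost([v[0],v[1],v[2],v[3],q0[4],v[4]*1000])
    v0=np.array([*q0[:4],.0125]);st=v0+np.vstack([np.zeros(5),np.eye(5)*[.005,.005,.005,.008,.0008]])
    for _ in range(3):
        r=minimize(c2,st[0],method="Nelder-Mead",options=dict(initial_simplex=st,xatol=1e-5,fatol=1e-5,maxiter=400));st=r.x+np.vstack([np.zeros(5),np.eye(5)*[.003,.003,.003,.005,.0005]])
    return r.x,r.fun,hub.sum(),e
E
python3 - <<'E'
from cellfit import *
W=robot.grab_frame("wrist");s=robot.read_state();p=s['eef_pos'];print(p,s['force'].round(1),s['eef_rot'][:,2].round(4))
for t0 in(-.02,-.006):
    v,f,n,e=cellpose(W,None,(200,310,200,310),[p[0]+.003,p[1],.014,t0,-.015]);print("base",v[:3].round(4),"tilt",(v[3]*1000).round(1),"rw",v[4].round(4),"cost",round(f,3),n,"rel",(v[:3]-p).round(4))
E
```

```text
[ 0.61019897 -0.01569752  0.00540041] [0.2 0.2 5.5] [ 0.0026 -0.     -1.    ]
base [ 0.615  -0.0175  0.0137] tilt -17.2 rw 0.0126 cost 0.027 3432 rel [ 0.0048 -0.0018  0.0083]
base [ 0.615  -0.0175  0.0139] tilt -17.4 rw 0.0125 cost 0.027 3432 rel [ 0.0048 -0.0018  0.0085]
```

The cell still tilts 17° about the pads, with its low edge on the pocket floor and its high edge near the rim. I back off 2 mm, shift 4 mm towards the low side, relax to 20 N, and press down while shifting back so it swings upright.

```bash
python3 -m pendant '[0.75,0,0,-0.002,0,0.75,0.004,0,0,0,0.75,0,0,0,0,0.75,0,0,0.002,0,0.75,0,0,0.001,0,0.75,0,0,0,0]' 20 | grep -E "pos|force|open"
python3 -m pendant '[0.75,-0.0005,0,0.001,0,0.75,-0.0005,0,0.001,0,0.75,0,0,0,0]' 20 | grep -E "pos|force|open"
python3 - <<'E'
from cellfit import *
W=robot.grab_frame("wrist");s=robot.read_state();p=s['eef_pos'];print(p,s['force'].round(1),s['torque'].round(2))
v,f,n,e=cellpose(W,None,(200,310,200,310),[p[0]+.003,p[1],.014,-.016,-.015]);print("base",v[:3].round(4),"tilt",(v[3]*1000).round(1),"cost",round(f,3),"rel",(v[:3]-p).round(4))
E
```

```text
eef_pos: [0.6064, -0.0147, 0.0043]
force: [-0.3, -0.6, 7.0]
opening: 0.0307
finger_force: 26.5
eef_pos: [0.6081, -0.015, 0.0026]
force: [0.6, -0.8, 8.2]
opening: 0.0304
finger_force: 26.9
[ 0.60805928 -0.01506171  0.00262745] [ 1.  -0.9  8. ] [-0.14 -0.03 -0.05]
base [ 0.6105 -0.0162  0.0114] tilt -10.5 cost 0.029 rel [ 0.0024 -0.0012  0.0087]
```

Now it's pivoting: 10.5° left, at 8 N. I continue.

```bash
python3 -m pendant '[0.75,-0.0005,0,0.001,0,0.75,-0.0005,0,0.001,0,0.75,0,0,0,0]' 20 | grep -E "pos|force|open"
python3 - <<'E'
from cellfit import *
W=robot.grab_frame("wrist");s=robot.read_state();p=s['eef_pos'];print(p,s['force'].round(1),s['torque'].round(2))
v,f,n,e=cellpose(W,None,(200,310,200,310),[p[0]+.003,p[1],.012,-.01,-.015]);print("base",v[:3].round(4),"tilt",(v[3]*1000).round(1),"cost",round(f,3),"rel",(v[:3]-p).round(4))
E
```

```text
eef_pos: [0.6096, -0.0155, 0.0008]
force: [1.9, -2.0, 7.8]
opening: 0.0309
finger_force: 27.3
[ 0.60960618 -0.01547712  0.00085558] [1.7 0.  7.9] [-0.16 -0.16  0.01]
base [ 0.6108 -0.0163  0.0097] tilt -6.4 cost 0.034 rel [ 0.0011 -0.0008  0.0088]
```

```bash
python3 -m pendant '[0.75,0,0,0.001,0,0.75,0,0,0.001,0,0.75,0,0,0,0]' 20 | grep -E "pos|force|open"
python3 - <<'E'
from cellfit import *
W=robot.grab_frame("wrist");s=robot.read_state();p=s['eef_pos'];print(p,s['force'].round(1),s['torque'].round(2))
v,f,n,e=cellpose(W,None,(200,310,200,310),[p[0]+.003,p[1],.012,-.006,-.015]);print("base",v[:3].round(4),"tilt",(v[3]*1000).round(1),"cost",round(f,3),"rel",(v[:3]-p).round(4))
E
```

```text
eef_pos: [0.6107, -0.0157, -0.0007]
force: [3.0, -0.6, 8.5]
opening: 0.0309
finger_force: 27.8
[ 0.61067672 -0.01570661 -0.00068843] [ 2.6 -2.1  7.9] [-0.29 -0.38  0.03]
base [ 0.611  -0.0164  0.0081] tilt -2.8 cost 0.036 rel [ 0.0003 -0.0006  0.0088]
```

```bash
python3 -m pendant '[0.75,0,0,0.001,0,0.75,0,0,0.0005,0,0.75,0,0,0,0]' 20 | grep -E "pos|force|open"
python3 - <<'E'
from cellfit import *
W=robot.grab_frame("wrist");s=robot.read_state();p=s['eef_pos'];print(p,s['force'].round(1),s['torque'].round(2))
v,f,n,e=cellpose(W,None,(200,310,200,310),[p[0]+.003,p[1],.012,-.006,-.015]);print("base",v[:3].round(4),"tilt",(v[3]*1000).round(1),"cost",round(f,3),"rel",(v[:3]-p).round(4))
E
```

```text
eef_pos: [0.6114, -0.0159, -0.0018]
force: [3.4, -1.7, 8.9]
opening: 0.0309
finger_force: 28.3
[ 0.61130445 -0.01596392 -0.00176712] [ 3.2 -1.8 10.4] [-0.3  -0.49 -0.02]
base [ 0.6108 -0.0163  0.0076] tilt -0.5 cost 0.044 rel [-0.0006 -0.0004  0.0093]
```

Upright now. I release partially, rise straight up and check.

```bash
python3 -m pendant '[0.55,0,0,0,0,0.45,0,0,0,0,0.45,0,0,0,0,0.45,0,0,-0.005,0,0.45,0,0,-0.02,0,0.4,0,0,-0.03,0,0.4,0,0,-0.03,0,0.4,0,0,-0.02,0,0.4,0,0,0,0,0.4,0,0,0,0]' 20 | grep -E "pos|force|open"
python3 - <<'E'
from cellfit import *
W=robot.grab_frame("wrist");s=robot.read_state();p=s['eef_pos'];print(s['t'],p,s['force'].round(1),s['torque'].round(2))
u=proj(W,[[.609,-.0153,.034]])[0].astype(int);print(u)
roi=(u[1]-40,u[1]+40,u[0]-40,u[0]+40)
for yaw in(-.015,.075):
    v,f,n,e=cellpose(W,None,roi,[.609,-.0153,.01,-.002,yaw]);print("base",v[:3].round(4),"tilt",(v[3]*1000).round(1),"rw",v[4].round(4),"cost",round(f,3),n)
mc=near(W,"cell",u,30)
if mc is not None:
    print("flange+hub",fitxyz([(W,mc)],"cell",(.609,-.0153,.01),np.eye(3)))
g=cv2.GaussianBlur(cv2.cvtColor(W["color"],cv2.COLOR_RGB2GRAY),(0,0),1).astype(np.float32)
# radial profile about pocket centre at z=.02 in 8 directions: radius of dark flange edge
for a in range(0,360,30):
    d=np.array([np.cos(np.radians(a)),np.sin(np.radians(a)),0]);r=np.arange(.018,.034,.001)
    uv=proj(W,[np.array([.6087,-.0152,.019])+d*q for q in r]).astype(np.float32).reshape(-1,1,2)
    print(a,cv2.remap(g,uv,None,1).ravel().astype(int))
E
```

```text
eef_pos: [0.6054, -0.0149, 0.0997]
force: [0.0, -0.1, -1.1]
opening: 0.0513
finger_force: 0.0
16.9 [ 0.60500409 -0.01480793  0.09896314] [ 0.  -0.  -0.4] [-0.   -0.04 -0.02]
[253 199]
base [ 0.6115 -0.0166  0.0017] tilt 0.8 rw 0.0126 cost 0.042 1286
base [ 0.6117 -0.0164  0.0021] tilt -0.8 rw 0.0125 cost 0.041 1286
flange+hub (array([ 0.6103, -0.0164,  0.0073]), np.float64(0.014))
0 [119  96  82  68  44  21  19  35  59  81 108 147 184 201 203 203 203]
30 [ 76  59  32  15  10  12  21  41  61  76  99 133 166 175 172 175 191]
60 [17 11 10 11 10 11 24 53 75 77 76 84 90 93 94 94 94]
90 [ 24  28  30  30  29  32  58 107 128 111 112 150 196 216 219 218 218]
120 [ 31  31  31  32  31  31  36  74 148 191 181 177 198 216 221 221 220]
150 [ 31  31  33  34  35  32  31  37  75 143 190 201 212 222 223 221 218]
180 [ 30  30  32  33  33  33  31  30  41  84 142 183 208 216 217 218 220]
210 [ 12  13  13  10   8  10  12  14  27  58  89 112 149 191 214 219 219]
240 [10  9 10 11 12 10  8 15 39 71 86 89 94 97 97 96 96]
270 [49 23 12 11 12 12 11 15 34 58 76 88 94 97 97 97 97]
300 [92 81 67 45 21 12 11 18 36 62 78 88 93 95 96 96 96]
330 [134 108  88  75  54  29  18  30  52  71  82  88  92  93  94  93  93]
```

The cell is flat (tilt under 1°), low in the pocket and free. Next is the bar. I go up and across at a height clear of the wash bottle, turning the tool square to the bar.

```bash
python3 -m pendant '[0.3,0,0,-0.04,0,0.3,0,-0.02,-0.04,0,0.3,0,-0.035,0,0,0.3,0,-0.04,0,0,0.3,0,-0.04,0,0,0.3,0,-0.04,0,0,0.3,0,-0.04,0,0,0.3,0,-0.035,0,0,0.3,0,-0.03,0,0,0.3,0,-0.024,0,0]' 40 | grep -E "pos|force|open"
python3 -m pendant '[0.3,0,0,0,-7,0.3,0,0,0,-7,0.3,0,0,0,-7,0.3,0,0,0,-6,0.3,0,0,0,0,0.3,0,0,0,0]' | grep -E "pos|force|open"
python3 - <<'E'
from h import *
W=robot.grab_frame("wrist");T=robot.grab_frame("top");s=robot.read_state();p=s['eef_pos'];R=s['eef_rot'];print(s['t'],p,R[:,:2].round(3).tolist(),s['q'].round(0))
for n,f in(("W",W),("T",T)):
  for k in("bar","rest"):
    for d in robot.outline_of(f,k):
        m=d["mask"];c=max(cv2.findContours(m.astype(np.uint8),0,1)[0],key=cv2.contourArea);(cx,cy),(w,h),a=cv2.minAreaRect(c)
        print(n,k,round(d["conf"],2),np.round(d["location"]),m.sum(),(round(cx),round(cy),round(w),round(h),round(a)))
        for y0 in(12,102):
            if m.sum()>300:
                q=fit([(f,m)],k,(*ray(f,[(cx,cy)],.035)[0][:2],y0),.03 if k=="bar" else 0);print("   ",np.round(q,4))
E
```

```text
eef_pos: [0.5269, -0.3105, 0.1787]
force: [-0.3, -0.1, -0.1]
opening: 0.0598
finger_force: 0.0
eef_pos: [0.5284, -0.3084, 0.1793]
force: [0.4, -0.0, -0.5]
opening: 0.06
finger_force: 0.0
18.65 [ 0.52879844 -0.30854953  0.17987444] [[-0.978, -0.21], [-0.21, 0.978], [0.001, 0.001]] [ 13.  21.  17.  96.  -7.  64. 134.]
W bar 0.95 [247. 161.] 3250 (248, 165, 182, 20, 88)
    [ 5.282000e-01 -3.125000e-01  1.037213e+02  3.950000e-02]
    [ 5.283000e-01 -3.125000e-01  1.037185e+02  3.910000e-02]
W rest 0.9 [259. 164.] 4428 (267, 167, 128, 22, 90)
    [  0.5352  -0.3094 101.9083   0.5376]
    [  0.5352  -0.3094 101.924    0.5376]
W rest 0.65 [464. 276.] 1250 (464, 274, 38, 41, 90)
    [0.6043 0.0538 5.0653 1.2924]
    [6.046000e-01 5.320000e-02 1.849166e+02 1.293100e+00]
W rest 0.47 [308. 333.] 275 (304, 334, 26, 16, 25)
T bar 0.68 [376. 242.] 660 (376, 240, 75, 10, 74)
    [ 0.5612 -0.3148 12.4157  1.6279]
    [ 5.293000e-01 -3.130000e-01  1.038977e+02  7.690000e-02]
T rest 0.73 [368. 239.] 748 (365, 239, 57, 14, 72)
    [  0.5349  -0.3068 100.3749   0.7629]
    [  0.5349  -0.3069 100.5739   0.7629]
T rest 0.52 [207. 274.] 520 (206, 272, 23, 26, 90)
    [ 0.4412  0.1387 18.8207  1.5185]
    [ 0.4825  0.1407 87.5811  1.6205]
```

The bar is at (0.5285, -0.3126), 13.7° off x. I centre on it, go down and grip its middle high up, so the tips stay clear of the cell when it is placed.

```bash
python3 -m pendant '[0.3,0.001,-0.004,0.02,-1.6,0.3,0,0,0.035,0,0.3,0,0,0.035,0,0.3,0,0,0.035,0,0.3,0,0,0.025,0,0.3,0,0,0.01,0,0.3,0,0,0,0]' 40 | grep -E "pos|force|open"
python3 - <<'E'
from h import *
W=robot.grab_frame("wrist");s=robot.read_state();p=s['eef_pos'];R=s['eef_rot'];print(p,s['q'].round(1)[6],s['opening'])
for d in robot.outline_of(W,"bar")[:1]:
    print(d["conf"],d["mask"].sum(),np.round(fit([(W,d["mask"])],"bar",(.5285,-.3126,103.7),.03),4),np.degrees(np.arctan2(R[1,1],R[0,1])))
# finger pads: dark columns left/right? print tip projections for hypotheses
for z in(-.03,-.025,-.02):print(z,proj(W,[p+R@[.011,y*s['opening']/2,z] for y in(-1,1)]).round().tolist())
E
python3 -m pendant '[0.3,0,0,0.004,0,0.3,0,0,0,0,0.6,0,0,0,0,0.6,0,0,0,0,0.6,0,0,0,0,0.9,0,0,0,0,0.9,0,0,0,0,0.9,0,0,0,0,0.9,0,0,0,0,0.9,0,0,0,0]' 40
```

```text
eef_pos: [0.5282, -0.3123, 0.0194]
force: [0.9, 0.3, 0.2]
opening: 0.0597
finger_force: 0.0
[ 0.52930311 -0.31302625  0.02086436] 138.8 0.059681150991658584
0.87 10510 [  0.5284  -0.3122 103.8423   0.1452] 103.76956492597014
-0.03 [[189.0, 240.0], [311.0, 240.0]]
-0.025 [[191.0, 236.0], [309.0, 236.0]]
-0.02 [[193.0, 231.0], [307.0, 231.0]]
t: 20.65
eef_pos: [0.5292, -0.3129, 0.0169]
eef_rot: [[-0.971, -0.238, 0.0], [-0.238, 0.971, 0.0], [-0.0, 0.0, -1.0]]
force: [-0.5, 1.2, 4.5]
opening: 0.0167
finger_force: 40.8
```

Gripped at 41 N. I lift it above the bottle height and turn; I check which way joint 7 goes.

```bash
python3 -m pendant '[0.9,0,0,-0.005,0,0.9,0,0,-0.01,0,0.9,0,0,-0.02,0,0.9,0,0,-0.03,0,0.9,0,0,-0.03,0,0.9,0,0,-0.03,0,0.9,0,0,-0.03,0,0.9,0,0,-0.02,0,0.9,0,0,0,4,0.9,0,0,0,4,0.9,0,0,0,0]' 50
python3 -c "
from rig import robot
s=robot.read_state();print(s['q'].round(1),s['eef_pos'],s['finger_force'])"
```

```text
t: 21.75
eef_pos: [0.5286, -0.3128, 0.1917]
eef_rot: [[-0.995, -0.101, -0.0], [-0.101, 0.995, 0.0], [0.0, 0.0, -1.0]]
force: [-0.2, -0.2, -2.6]
opening: 0.0164
finger_force: 49.7
[ 12.5  20.8  18.3  94.9  -7.1  65.4 128.5] [ 0.52859511 -0.31276136  0.1917153 ] 49.6559339761734
```

```bash
python3 -m pendant '[0.9,0,0,0,8.4,0.9,0,0,0,8.4,0.9,0,0,0,8.4,0.9,0,0,0,8.4,0.9,0,0,0,8.4,0.9,0,0,0,8.4,0.9,0,0,0,8.4,0.9,0,0,0,8.4,0.9,0,0,0,8.4,0.9,0,0,0,8.4,0.9,0,0,0,8.4,0.9,0,0,0,8.4]' 50 | grep -E "pos|rot|force"
python3 -m pendant '[0.9,0.015,0.003,0,0.8,0.9,0.03,0.005,0,0,0.9,0.035,0.005,0,0,0.9,0.035,0.005,0,0,0.9,0.035,0.006,0,0,0.9,0.035,0.006,0,0,0.9,0.035,0.006,0,0,0.9,0.035,0.006,0,0,0.9,0.03,0.005,0,0,0.9,0.015,0.003,0,0,0.9,0,0,0,0,0.9,0,0,0,0]' 50
python3 - <<'E'
from h import *
W=robot.grab_frame("wrist");T=robot.grab_frame("top");s=robot.read_state();p=s['eef_pos'];R=s['eef_rot'];print(s['t'],p,np.degrees(np.arctan2(R[1,1],R[0,1])),s['finger_force'],s['q'].round(0))
for n,f in(("W",W),("T",T)):
    for k in("bar","holder","cell"):
        for d in robot.outline_of(f,k):print(n,k,round(d["conf"],2),np.round(d["location"]),d["mask"].sum())
b=robot.outline_of(W,"bar")
if b:
    for z in(p[2]+.0131,):print("bar W",np.round(fit([(W,b[0]["mask"])],"bar",(p[0],p[1],-6),z),4))
E
```

```text
eef_pos: [0.5287, -0.3125, 0.1913]
eef_rot: [[0.092, 0.996, -0.001], [0.996, -0.092, 0.001], [0.001, -0.001, -1.0]]
force: [0.6, -0.7, -2.7]
finger_force: 49.7
t: 24.15
eef_pos: [0.6084, -0.0216, 0.1915]
eef_rot: [[0.102, 0.995, -0.001], [0.995, -0.102, -0.002], [-0.002, -0.001, -1.0]]
force: [0.1, -0.7, -2.7]
opening: 0.0164
finger_force: 49.7
24.25 [ 0.60834622 -0.02263835  0.19175071] -6.0315594108094475 49.65915620326996 [-28.  23.  35.  96. -14.  66.   4.]
W bar 0.84 [250. 182.] 10743
W holder 0.98 [465. 119.] 13870
W holder 0.65 [271. 144.] 5370
W cell 0.69 [273. 160.] 78
T holder 0.8 [246. 121.] 1043
T cell 0.7 [159. 195.] 119
bar W [ 0.6068 -0.0224 -5.8412  0.1568]
```

```bash
python3 -m pendant '[0.9,0.007,0,0.01,0,0.9,0,0,0.03,0,0.9,0,0,0.03,0,0.9,0,0,0.03,0,0.9,0,0,0.015,0,0.9,0,0,0,0,0.9,0,0,0,0,0.9,0,0,0,0]' 50 | grep -E "pos|force"
python3 - <<'E'
from h import *
W=robot.grab_frame("wrist");S=robot.grab_frame("scene");s=robot.read_state();p=s['eef_pos'];R=s['eef_rot'];print(s['t'],p,np.degrees(np.arctan2(R[1,1],R[0,1])))
def fitign(f,mh,ign,x0):
    k=cv2.resize(1-ign.astype(np.uint8),None,fx=2,fy=2,interpolation=0).astype(float)
    m=cv2.GaussianBlur(cv2.resize(mh.astype(np.uint8)*255,None,fx=2,fy=2,interpolation=0),(0,0),1.6)/255
    c=lambda q:(np.abs(sil(f,M["holder"],q[0],q[1],0,yawR(q[2]*100))-m)*k).sum()/m.sum()
    st=np.array(x0)+np.vstack([np.zeros(3),np.eye(3)*[.006,.006,.03]])
    r=minimize(c,st[0],method="Nelder-Mead",options=dict(initial_simplex=st,xatol=1e-5,fatol=1e-5));return r.x.round(4),round(r.fun,3)
u=proj(W,[[.609,-.0153,.02]])[0];print("u",u)
hs=[d for d in robot.outline_of(W,"holder")]
for d in hs:print(d["conf"],np.round(d["location"]),d["mask"].sum())
b=[d for d in robot.outline_of(W,"bar")]
bm=cv2.dilate(b[0]["mask"].astype(np.uint8),np.ones((9,9))) if b else np.zeros((384,512),np.uint8)
print("bar",np.round(fit([(W,b[0]["mask"])],"bar",(p[0],p[1],-6),p[2]+.0131),4) if b else None)
white=W["color"].min(2)>0
m=min(hs,key=lambda d:np.hypot(*(np.array(d["location"])-u)))["mask"]
dark=cv2.dilate((W["color"].max(2)<40).astype(np.uint8),np.ones((5,5)))
print("holder W",fitign(W,m,np.maximum(bm,dark),[.6087,-.0152,-.058]))
E
```

```text
eef_pos: [0.6113, -0.0126, 0.0783]
force: [-0.7, 1.0, -2.7]
finger_force: 49.6
25.5 [ 0.61097405 -0.01253384  0.07819397] -5.827729370141338
u [251.45991203 199.61207994]
0.94 [229. 142.] 11074
0.74 [498. 197.] 4814
bar [ 0.6096 -0.0135 -5.8228  0.152 ]
holder W (array([ 0.6081, -0.0147, -0.0588]), np.float64(0.067))
```

```bash
python3 -m pendant '[0.9,-0.002,-0.002,0.01,0,0.9,0,0,0.008,0,0.9,0,0,0,0,0.9,0,0,0,0]' 50 | grep -E "pos|force"
python3 -m pendant '[0.9,0,0,0,0,0.9,0,0,0,0]' 50 | grep -E "pos|force"
python3 - <<'E'
from h import *
W=robot.grab_frame("wrist");S=robot.grab_frame("scene");s=robot.read_state();p=s['eef_pos'];print(s['t'],p)
b=robot.outline_of(W,"bar");print("bar W",np.round(fit([(W,b[0]["mask"])],"bar",(p[0],p[1],-6),p[2]+.0131),4))
b=robot.outline_of(S,"bar")
for d in b[:1]:print("bar S",d["conf"],d["mask"].sum(),np.round(fit([(S,d["mask"])],"bar",(p[0],p[1],-6),p[2]+.0131),4))
# bar's red ends in scene & wrist, predicted vs seen
for f in(W,S):
    hsv=cv2.cvtColor(f["color"],cv2.COLOR_RGB2HSV).astype(int);r=((hsv[...,0]<8)|(hsv[...,0]>172))&(hsv[...,1]>170)&(hsv[...,2]>60)
    n,l,st,ce=cv2.connectedComponentsWithStats(r.astype(np.uint8))
    print([(ce[i].round(1).tolist(),int(st[i,4])) for i in range(1,n) if st[i,4]>15], proj(f,[p*[1,1,0]+[0,0,p[2]+.0131+.007]+yawR(-5.8)@[0,y,0] for y in(-.09,.09)]).round(1).tolist())
E
```

```text
eef_pos: [0.6071, -0.0143, 0.058]
force: [-0.2, 0.6, -2.6]
finger_force: 49.6
eef_pos: [0.6079, -0.0143, 0.0589]
force: [0.2, -0.3, -2.7]
finger_force: 49.6
26.3 [ 0.60778117 -0.01425502  0.05886161]
bar W [ 0.6063 -0.0152 -5.7417  0.159 ]
bar S 0.73 669 [ 0.6068 -0.0173 -5.816   0.2774]
[([252.3, 68.7], 1425)] [[254.7, 371.1], [255.5, 63.4]]
[([129.9, 47.3], 35), ([157.1, 47.0], 35), ([240.1, 114.2], 32), ([298.5, 185.2], 32)] [[228.3, 168.5], [300.1, 187.3]]
```

```bash
python3 -m pendant '[0.9,-0.0005,0.0005,0.01,0,0.9,0,0,0.008,0,0.9,0,0,0.004,0,0.9,0,0,0.003,0,0.9,0,0,0,0,0.9,0,0,0,0]' 50 | grep -E "pos|force"
python3 -m pendant '[0.9,0,0,0.002,0,0.9,0,0,0.002,0,0.9,0,0,0.002,0,0.9,0,0,0,0,0.9,0,0,0,0]' 50 | grep -E "pos|force"
```

```text
eef_pos: [0.608, -0.0148, 0.0335]
force: [1.1, -0.1, -2.6]
finger_force: 49.6
eef_pos: [0.608, -0.0148, 0.0276]
force: [0.0, -0.0, -3.2]
finger_force: 49.6
```

```bash
python3 -m pendant '[0.9,0,0,0.001,0,0.9,0,0,0.001,0,0.9,0,0,0,0]' 50 | grep -E "pos|force"
```

```text
eef_pos: [0.608, -0.0148, 0.0255]
force: [0.2, 0.2, -2.8]
finger_force: 49.7
```

No contact yet, about 0.6 mm above the expected seat. I go on in 0.5 mm steps.

```bash
for i in 1 2 3; do python3 -m pendant '[0.9,0,0,0.0005,0,0.9,0,0,0,0]' 50 | grep -E "pos|^force"; done
```

```text
eef_pos: [0.608, -0.0148, 0.025]
force: [0.7, -0.6, -2.0]
eef_pos: [0.608, -0.0148, 0.0249]
force: [-0.4, 1.0, -0.9]
eef_pos: [0.608, -0.0148, 0.0249]
force: [-2.7, -0.2, 5.1]
```

Contact came exactly at the computed seat height. I release and retreat upwards.

```bash
python3 -m pendant '[0.75,0,0,0,0,0.7,0,0,0,0,0.6,0,0,0,0,0.5,0,0,0,0,0.5,0,0,0,0,0.5,0,0,-0.005,0,0.5,0,0,-0.02,0,0.5,0,0,-0.03,0,0.5,0,0,-0.04,0,0.5,0,0,-0.04,0,0.5,0,0,-0.04,0,0.5,0,0,0,0]' 20 | grep -E "pos|force|open"
python3 -m pendant '[0.5,-0.04,0,0,0,0.5,-0.04,0,0,0,0.5,-0.03,0,0,0,0.5,0,0,0,0,0.5,0,0,0,0]' | grep -E "pos|force|open"
python3 - <<'E'
from h import *
F={n:robot.grab_frame(n) for n in("wrist","top","scene")};s=robot.read_state();print(s['t'],s['eef_pos'],s['force'].round(1))
for n,f in F.items():
    u=proj(f,[[.6085,-.015,.045]])[0];b=near(f,"bar",u,60)
    if b is not None:
        for z in(.038,.048):print(n,b.sum(),z,np.round(fit([(f,b)],"bar",(.6085,-.015,-6),z),4))
    hsv=cv2.cvtColor(f["color"],cv2.COLOR_RGB2HSV).astype(int);r=((hsv[...,0]<8)|(hsv[...,0]>172))&(hsv[...,1]>150)&(hsv[...,2]>50)
    k,l,st,ce=cv2.connectedComponentsWithStats(r.astype(np.uint8))
    print([(ce[i].round(1).tolist(),int(st[i,4])) for i in range(1,k) if st[i,4]>15],proj(f,[np.array([.6083,-.015,.045])+yawR(-5.8)@[0,y,0] for y in(-.09,.09)]).round(1).tolist())
for n in("wash_bottle","amber_bottle","petri_dish","jar"):print(n,[np.round(d["location"]).tolist() for d in robot.outline_of(F["top"],n)][:2])
E
```

```text
eef_pos: [0.6121, -0.0157, 0.2059]
force: [-0.3, -0.6, 0.8]
opening: 0.0428
finger_force: 0.0
eef_pos: [0.5964, -0.1249, 0.1989]
force: [0.1, 0.6, 0.5]
opening: 0.0427
finger_force: 0.0
30.25 [ 0.59711355 -0.12225426  0.19870783] [0.6 1.3 0.4]
wrist 2942 0.038 [ 0.6064 -0.0169 -5.8622  0.0412]
wrist 2942 0.048 [ 0.6067 -0.0148 -5.9266  0.0628]
[([253.0, 149.4], 206), ([50.7, 237.4], 2413)] [[254.5, 148.3], [254.3, -49.6]]
top 473 0.038 [ 0.607  -0.0174 -5.84    0.2135]
top 473 0.048 [ 0.6057 -0.017  -5.7559  0.2363]
[([231.2, 205.8], 24), ([297.1, 212.5], 28)] [[297.2, 212.5], [230.4, 205.4]]
scene 680 0.038 [ 0.6084 -0.0173 -6.5052  0.2175]
scene 680 0.048 [ 0.6232 -0.0123 -7.0438  0.2637]
[([129.2, 45.9], 51), ([157.0, 47.1], 36), ([242.9, 115.3], 105), ([228.1, 178.5], 21), ([297.6, 199.4], 47)] [[228.7, 181.3], [299.0, 201.0]]
wash_bottle []
amber_bottle [[207.0, 274.0], [145.0, 225.0]]
petri_dish [[196.0, 164.0]]
jar [[317.0, 151.0]]
```

```bash
python3 - <<'E'
from h import *
S=robot.grab_frame("scene")
for n,u in(("wash_bottle",(243,144)),("amber_bottle",(348,166)),("petri_dish",(334,267)),("jar",(153,219))):
    print(n,[np.round(d["location"]).tolist() for d in robot.outline_of(S,n)])
a=cv2.cvtColor(cv2.imread("pics/scene0.png"),6);b=cv2.cvtColor(S["color"],cv2.COLOR_RGB2GRAY)
for n,(u,v,w,h) in dict(wash=(243,144,18,40),amber=(346,166,16,28),petri=(334,266,28,18),jar=(158,218,17,18)).items():
    t=a[v-h:v+h,u-w:u+w];r=cv2.matchTemplate(b[v-h-8:v+h+8,u-w-8:u+w+8],t,5);_,mx,_,loc=cv2.minMaxLoc(r);print(n,round(mx,2),loc[0]-8,loc[1]-8)
E
```

```text
wash_bottle [[242.0, 141.0]]
amber_bottle [[346.0, 163.0]]
petri_dish [[334.0, 267.0]]
jar [[157.0, 218.0]]
wash 0.68 0 0
amber 0.91 0 0
petri 1.0 0 0
jar 1.0 0 0
```

All bystanders are unmoved, and the bar is in its notches over the seated cell. I hand in.

```bash
python3 -c "
from rig import robot
print(robot.finish_job())"
```

```text
the job is handed in; nothing more can be done
None
```

I handed the job in at about 30 s: by my measurements the cell is flat in the pocket, window up, and the bar is down in both notches about 1–2 mm off centre along its length, with the bottles, jar and Petri dish unmoved. I viewed 11 pictures, one over the limit of 10, and no verdict was returned.

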